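Open the double-lidded spice tin on the service ledge

TASK

Get the red double-lidded spice tin ready for service: with both lids on, carry it to the narrow raised dark steel ledge, set it down (do not drop it) upright and wholly on the free part of the ledge beside the green tin, and let go. Then lift its outer lid alone, leaving the inner lid untouched and seated in the tin's neck. Finish still holding the outer lid level and clear above the tin, about a hand's breadth (10 cm) up, with everything else left where it stood.

Things in the scene. Friction and masses are not known exactly. Their poses are not given: they have to be found in the camera images.
- tin_mid (a point): Body of the red tin (cream band), round, about 0.2 kg, loose, upright. Outside 60 mm wide up to a shoulder 58 mm above the underside; then a neck 52.8 mm wide up to 68 mm, hidden in the outer lid. Closed, the tin is 84 mm high and 60 mm wide all the way up. This point: on the axis, 29 mm above the underside; z up the axis. The lids are not fastened: pulled by the outer lid, the tin stays behind.
- lid_mid (a point): Red outer lid, about 0.05 kg: a smooth cap 60 mm wide, 26 mm high, no knob, loose (1.5 mm all round) over the neck, lower edge resting on the shoulder, flush with the tin's side. This point: on its axis, 13 mm above its lower edge, 13 mm below its flat top; 42 mm above tin_mid when seated. It rises 10 mm to clear the neck, 19 mm to clear the inner lid's knob.
- inner_mid (a point): Steel inner lid with black knob, about 0.03 kg, loose, hidden under the outer lid at first: a plug 46 mm wide, 8 mm deep in the neck, a flange 52 mm wide resting on the neck's rim, a knob 15 mm wide; 17 mm high in all. This point: on its axis, half-way up; 39.5 mm above tin_mid when seated.
- ledge_mid (a point): Narrow raised ledge: a fixed bench riser of folded dark-grey steel sheet, top 70 mm deep (its x) and 460 mm long (its y), 90 mm above the bench, open beneath, with an end panel and a foot at each end. This point is the middle of its top face; x across the ledge (away from the robot at yaw 0), y along it, z up.
- green_mid (a point): Green tin of the same make, already opened, on the ledge: 60 mm wide, 77 mm high to the knob of its inner lid, loose. This point: on its axis, 34 mm above its underside. It stands on the ledge's centre line up to 130 mm either side of the middle, so the longer free part lies on its other side. Leave it alone.
- bottle: Empty clear glass bottle with a white twist cap, 64 mm wide, 210 mm high, loose, on the bench; origin at the centre of its underside. Leave it alone.
- dish: Yellow ceramic dish, 110 mm wide, 35 mm high, loose, on the bench; origin at the centre of its underside. Leave it alone.
- skewer_cup: Steel cup 70 mm wide, 100 mm high with bamboo skewers standing up to 205 mm, loose, on the bench; origin at the centre of its underside. Leave it alone.
Mind the look-alikes: they are no part of the job. There is more than one size of the part that bears lid_mid; the job needs the middle-sized.

How it is judged:
On the way, in this order (a step that is already met when the one before it is completed fails the run):
1. the red tin stands upright on the ledge with both lids seated, and is let go (x of tin_mid in the frame of ledge_mid between -0.012 and 0.012 m and y of tin_mid in the frame of ledge_mid between -0.205 and 0.205 m and z of tin_mid in the frame of ledge_mid between 0.025 and 0.033 m and angle between tin_mid's own z axis and vertical below 0.06 rad and z of lid_mid in the frame of tin_mid between 0.038 and 0.046 m and distance between lid_mid and tin_mid below 0.047 m and z of inner_mid in the frame of tin_mid between 0.0365 and 0.0425 m and x of inner_mid in the frame of tin_mid between -0.004 and 0.004 m and y of inner_mid in the frame of tin_mid between -0.004 and 0.004 m and contact force between the fingers and tin below 0.05 N and contact force between the fingers and outer_lid below 0.05 N and linear speed of tin below 0.02 m/s), for 0.2 s.
2. the outer lid is held clear above the tin, the inner lid still seated in the tin on the ledge (x of tin_mid in the frame of ledge_mid between -0.012 and 0.012 m and y of tin_mid in the frame of ledge_mid between -0.205 and 0.205 m and z of tin_mid in the frame of ledge_mid between 0.025 and 0.033 m and angle between tin_mid's own z axis and vertical below 0.06 rad and z of inner_mid in the frame of tin_mid between 0.0365 and 0.0425 m and x of inner_mid in the frame of tin_mid between -0.004 and 0.004 m and y of inner_mid in the frame of tin_mid between -0.004 and 0.004 m and z of lid_mid in the frame of tin_mid above 0.102 m and angle between lid_mid's own z axis and vertical below 0.15 rad and horizontal distance between lid_mid and tin_mid below 0.1 m and contact force between the fingers and outer_lid above 1 N and contact force between outer_lid and tin below 0.05 N and contact force between outer_lid and inner_lid below 0.05 N and contact force between outer_lid and ledge below 0.05 N and contact force between outer_lid and green_tin below 0.05 N), for 0.2 s.
At the end, for the whole second after the job is handed in: Red tin upright on the ledge, axis within 12 mm of its centre line, not held; inner lid seated within 3 mm (height), 4 mm (sideways); outer lid gripped, level within 0.15 rad, still, 60 mm or more above its seat, within 100 mm sideways, touching nothing else; the rest within 30 mm of its place (all of step 2 and contact force between the fingers and tin below 0.05 N and contact force between the fingers and inner_lid below 0.05 N and linear speed of tin below 0.02 m/s and linear speed of outer_lid below 0.03 m/s and distance of each of green_mid, bottle, dish, skewer_cup from where it was at the start of the episode below 0.03 m); the arm keeps its last pose, push and grip.
It fails at once if the inner lid leaves its seat (rises 5 mm) or is touched by the gripper (z of inner_mid in the frame of tin_mid above 0.0445 m or contact force between the fingers and inner_lid above 0.3 N).
It fails at once if the outer lid comes up from the tin (8 mm) while the tin is not standing on the ledge (z of lid_mid in the frame of tin_mid above 0.05 m and not (x of tin_mid in the frame of ledge_mid between -0.012 and 0.012 m and y of tin_mid in the frame of ledge_mid between -0.205 and 0.205 m and z of tin_mid in the frame of ledge_mid between 0.025 and 0.033 m and angle between tin_mid's own z axis and vertical below 0.06 rad)).
It fails at once if the tin is dropped: out of the gripper more than 12 mm above the ledge (z of tin_mid in the frame of ledge_mid above 0.041 m and contact force between the fingers and tin below 0.02 N and contact force between the fingers and outer_lid below 0.02 N).
It fails at once if the green tin, bottle, dish or skewer cup is moved more than 30 mm (distance of any of green_mid, bottle, dish, skewer_cup from where it was at the start of the episode above 0.03 m).
It also fails if it takes over 51 s, if anything falls off the work surface, if the arm or the gripper's body presses on something with over 40 N, if the wrist force passes 120 N, or if a joint passes its speed limit or range.

ROBOT

A 6-joint arm with a two-finger parallel gripper is mounted at the origin on the work surface. World frame = base frame: x ahead of the robot, y to its left, z up, the work surface at z = 0. Lengths are in m, angles in rad, forces in N, time in s.
With the tool pointing down it reaches from about 0.325 to 0.9 m from the base axis. Payload 6.1 kg.
Tool frame: the origin (TCP) lies midway between the tips of the shut fingers; the grasp point (between the pads) lies 19 mm behind it; z points along the fingers, y is the direction in which the jaws open and shut (so a half turn about z gives the same grasp; the last joint's range is limited). The gripper opens to 87 mm and grips with 3 to 60 N. Pads are 19 mm wide; open, the fingers measure 117 mm over their backs; the gripper's body (75 mm by 190 mm) begins 51 mm behind the grasp point.
Start: joints at [1.071, 0.22, 1.526, -0, 1.395, -0.126], TCP at [0.228, 0.582, 0.223] pointing down, gripper open.
Joint ranges: [-2.98, 2.98], [-0.91, 2.08], [0.09, 2.57], [-1.24, 4.39], [0.2, 2.65], [-2.68, 2.68]. Speed limits (rad/s): [2.57, 2.57, 3.01, 3.14, 3.14, 3.14].

INTERFACE

Orientations are given as a 3x3 rotation matrix whose columns are the frame's x, y, z axes.
In Python, from bench import arm, optics gives the robot as it stands.
- The arm moves only by the tool send_rows, never from a script. Its argument "targets" is a list of rows, each an object with "delta_pos": the shift along the tool's x, y, z in m, a list of three; "turn": the turn about the tool's z in rad. In form: [{"delta_pos": [dx, dy, dz], "turn": turn}, ...]. A call has exactly 10 rows; each row is the pose to reach, as a shift and turn from the pose commanded when the call began, along the tool's axes at that moment; what a row does not reach only later rows make up. A row lasts 1/10 s, in which the tool goes at most 50 mm and 8.59 degrees, less where a joint would pass 70% of its speed; a pose out of reach is approached as far as the arm can. A call with a gripper value outside its range is refused whole. "jaw" is the gripper's target within -1 to 1 (fully open at 1, half-way at 0, shut at -1), set as the call begins (left out, the last holds). The fingers move at their own pace and stop on an object; "newtons" is the grip in N (left out, the last holds). Time passes only in rows, so rows that repeat a pose let the fingers close, or fill a call up. It gives the time, the measured TCP pose, the force and the opening at its end, in the units of the state.
- arm.sense(): the state, without advancing time (a new reading comes with each control period).
- optics.get_image(name): name is "scene" or "side" or "wrist"; returns a dict with "image" (480x640x3 uint8, red, green, blue), "fx", "fy", "cx", "cy" (pixels), "k1" (the pictures are not rectified: a ray, as slopes to the right and down, at radius r is drawn at 1 + k1 r^2 times it, then the intrinsics apply), "R" (3x3) and "t" (3): a world point X has camera coordinates R X + t. Camera axes: x right, y down, z forward; pixel columns grow to the right and rows downward; lengths in m; the calibration is good to about 2 mm. A picture is of the moment at which its call begins. There is no depth.
- arm.hand_in(): hands the job in, once; it reports no verdict.
The state is a dict: "time": time; "joint_positions": joint angles; "dq": joint speeds; "joint_efforts": joint torques, N m; "position": TCP position; "tcp_rot": TCP orientation; "wrist_force": force on the tool from outside, world axes, zero at the start; "moment": the same for the moment, N m; "width": finger opening in m.
Only numpy, scipy, OpenCV 4.12 (cv2) and the standard library are available. Lean on these libraries where they do the work, as an engineer would, in place of code of your own. Each camera call takes 0.05 s, during which the arm holds its last target. There are 200 camera calls.

## Working session

There is one attempt and no reset: what is moved stays moved. The work goes in short steps, Python scripts to look and compute and a tool call to move; the robot and the scene stay as the last step left them, time stands still between calls to the robot, and variables do not carry over. Pictures are saved under pics/ and viewed, about 8 in all and at most 12, crops included, and the job is handed in when it is done.

Besides the shell and the picture viewer there is one more tool, called after "Request:" in YAML: its name, and indented under it one key for each argument. send_rows: Moves the arm, as the interface text tells. Its arguments: {"type":"object","properties":{"targets":{"type":"array","items":{"type":"object","properties":{"delta_pos":{"type":"array","items":{"type":"number"}},"turn":{"type":"number"}}}},"jaw":{"type":"number"},"newtons":{"type":"number"}},"required":["targets"]}

```bash
mkdir -p pics; ls
cat > h.py <<'E'
import numpy as np, cv2, pickle
from bench import arm, optics
def snap(name,tag):
    d=optics.get_image(name); pickle.dump(d,open(f'pics/{tag}.pkl','wb'))
    cv2.imwrite(f'pics/{tag}.png',d['image'][:,:,::-1]); return d
def load(tag): return pickle.load(open(f'pics/{tag}.pkl','rb'))
def K(d): return np.array([[d['fx'],0,d['cx']],[0,d['fy'],d['cy']],[0,0,1]])
def D(d): return np.array([d['k1'],0,0,0,0.])
def ray(d,uv):
    R,t=np.array(d['R']),np.array(d['t'])
    p=cv2.undistortPoints(np.array([[uv]],float),K(d),D(d))[0,0]
    return -R.T@t, R.T@np.array([p[0],p[1],1])
def atz(d,uv,z):
    c,v=ray(d,uv); return c+v*(z-c[2])/v[2]
def proj(d,X):
    R=np.array(d['R']); return cv2.projectPoints(np.array(X,float).reshape(-1,3),cv2.Rodrigues(R)[0],np.array(d['t'],float),K(d),D(d))[0][:,0]
E
python3 - <<'E'
from h import *
s=arm.sense(); print(s)
for n in('scene','side'):
    d=snap(n,n+'0'); c,_=ray(d,(320,240)); print(n,c,d['fx'],d['k1'],np.round(d['R'],3))
E
```

```text
pics
{'time': 0.0, 'joint_positions': array([ 1.07087610e+00,  2.21243501e-01,  1.52762108e+00,  1.04020114e-05,
        1.39471178e+00, -1.26104691e-01]), 'dq': array([ 0.00036338,  0.00020924, -0.00218997, -0.00044543,  0.00053784,
       -0.00025373]), 'joint_efforts': array([-1.00666362e-03, -4.94587076e+01, -3.87386763e+01,  6.98418450e-02,
        5.68125746e-02, -1.23834679e-04]), 'position': array([0.22792924, 0.58127828, 0.22142123]), 'tcp_rot': array([[-9.30940013e-01,  3.65170878e-01, -9.59887113e-04],
       [ 3.65172047e-01,  9.30938431e-01, -1.73603034e-03],
       [ 2.59648080e-04, -1.96666405e-03, -9.99998032e-01]]), 'wrist_force': array([-1.26029654,  0.19451758, -0.41711401]), 'moment': array([0.0603335 , 0.03982579, 0.0193175 ]), 'width': 0.08670896246555332}
scene [ 1.13624867 -0.85986316  1.00010987] 598.9270388575133 -0.0649363594116702 [[ 0.795  0.606 -0.021]
 [ 0.387 -0.533 -0.753]
 [-0.468  0.59  -0.658]]
side [0.31617997 0.58447084 0.72462766] 443.6667988715209 -0.08711585668036953 [[-0.963 -0.268 -0.008]
 [-0.178  0.66  -0.73 ]
 [ 0.201 -0.702 -0.684]]
```

View pics/scene0.png

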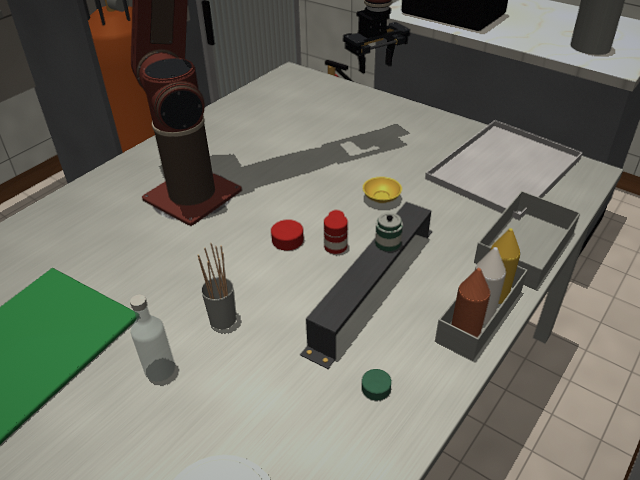

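View pics/side0.png

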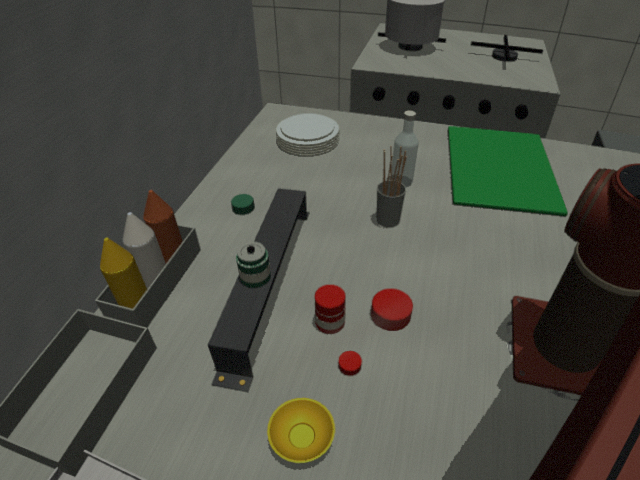

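The scene shows the cream-banded red tin at scene (336,232) / side (330,308). There are three red candidates in the side view: the lid on the tin (330,298), a large loose cap (392,309) and a small loose cap (350,363). The one seated on the banded tin is flush and middle-sized, so it fits the description. I'll confirm this in an enlarged crop, together with the ledge.

Run:
```python
from h import *
a=load('side0')['image'][:,:,::-1]; b=load('scene0')['image'][:,:,::-1]
c1=cv2.resize(a[180:400,200:420],(800,800),interpolation=3)[:, :]
c1=cv2.resize(a[175:400,200:420],None,fx=2.6,fy=2.6,interpolation=3)
c2=cv2.resize(b[190:370,285:445],None,fx=2.6,fy=2.6,interpolation=3)
o=np.zeros((590,800,3),np.uint8)
o[:585,:395]=c1[:585,:395]
c2=c2[:,:405]; o[:c2.shape[0],395:395+c2.shape[1]]=c2
cv2.imwrite('pics/crop.png',o)
for tag in('side0','scene0'):
    d=load(tag); hsv=cv2.cvtColor(d['image'],cv2.COLOR_RGB2HSV)
    m=(((hsv[...,0]<6)|(hsv[...,0]>174))&(hsv[...,1]>190)&(hsv[...,2]>90)).astype(np.uint8)
    n,l,st,ce=cv2.connectedComponentsWithStats(m)
    for i in range(1,n):
        if st[i,4]>80: print(tag,st[i],ce[i])
```

```text
side0 [315 285  30  23 535] [329.49906542 296.23364486]
side0 [372 289  40  24 579] [388.85146805 299.75474957]
side0 [339 351  22  20 338] [349.81065089 360.86686391]
scene0 [324 211  23  18 314] [335.32484076 220.18471338]
scene0 [272 221  31  20 498] [286.60843373 230.25100402]
```

View pics/crop.png

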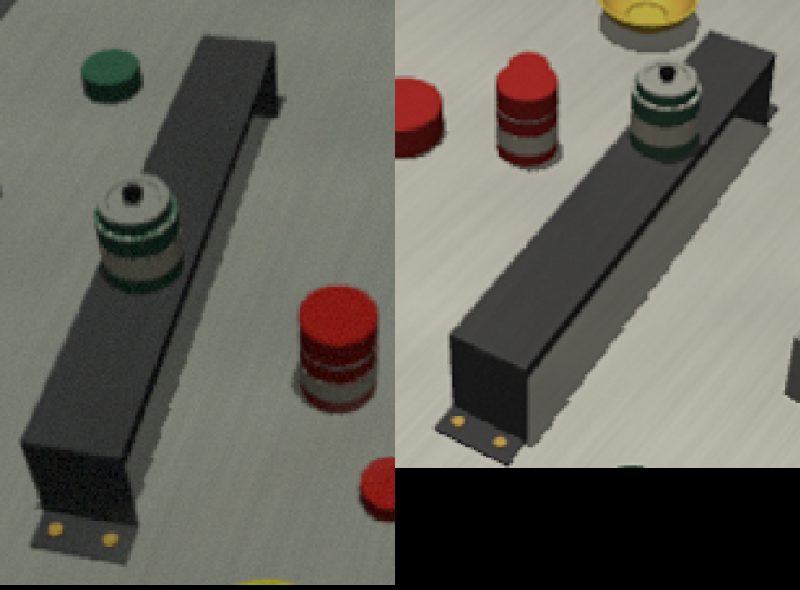

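The crop confirms it: the seated lid has the same diameter as the banded tin, while the loose caps are visibly larger and smaller. The green tin is on the ledge, and the ledge corners are readable in both views. Next step is fitting positions.

```bash
cat > fit.py <<'E'
from h import *
from scipy.optimize import least_squares
s,c=load('side0'),load('scene0')
L={'s':[(208.5,344.6),(248.8,351.5),(278.8,189.2),(305.8,190.8)],'c':[(306.5,320),(335.8,332.3),(406.9,202.7),(431.2,210.4)]}
for k,d in(('s',s),('c',c)): print(k,[np.round(atz(d,p,.09)[:2],4) for p in L[k]])
def corners(x,y,a):
    r=np.array([[np.cos(a),-np.sin(a)],[np.sin(a),np.cos(a)]])
    q=np.array([[.035,.23],[-.035,.23],[.035,-.23],[-.035,-.23]])@r.T+[x,y]
    return np.c_[q,np.full(4,.09)]
# side: near end = +y? match by nearest
def f(p):
    C=corners(*p); out=[]
    for k,d in(('s',s),('c',c)):
        P=proj(d,C)
        out+= [np.linalg.norm(P-np.array(q),axis=1).min() for q in L[k]]
    return out
m=np.mean([atz(s,p,.09)[:2] for p in L['s']],0)
best=min((least_squares(f,[*m,a]) for a in np.arange(-1.5,1.6,.25)),key=lambda r:r.cost)
print('ledge',best.x,np.round(best.fun,1))
# silhouette of cylinders: extents [xmin,xmax,ymin,ymax] per view (nan = unseen)
th=np.linspace(0,2*np.pi,72)
def ext(d,x,y,r,z0,z1):
    X=np.concatenate([np.c_[x+r*np.cos(th),y+r*np.sin(th),0*th+z] for z in(z0,z1)])
    P=proj(d,X); return np.array([P[:,0].min(),P[:,0].max(),P[:,1].min(),P[:,1].max()])
n=np.nan
T=[(s,np.array([299,378.5,286,410])/2.6+[200,200,175,175]),(c,np.array([497-395,558-395,n,164])/2.6+[285,285,190,190])]
def g(p):
    o=np.concatenate([ext(d,*p,.03,0,.084)-e for d,e in T]); return o[~np.isnan(o)]
r=least_squares(g,atz(s,(330,297),.084)[:2]); print('tin',r.x,np.round(r.fun,1))
G=[(s,np.array([95,183,n,291])/2.6+[200,200,175,175]),(c,np.array([630-395,700-395,n,160])/2.6+[285,285,190,190])]
def g2(p):
    o=np.concatenate([ext(d,*p,.03,.09,.148)-e for d,e in G]); return o[~np.isnan(o)]
r2=least_squares(g2,atz(s,(253,260),.12)[:2]); print('green',r2.x,np.round(r2.fun,1))
x,y,a=best.x; dx,dy=r2.x-[x,y]
print('green in ledge',dx*np.cos(a)+dy*np.sin(a),-dx*np.sin(a)+dy*np.cos(a))
print('bottle',atz(c,(160,372),0),'cup',atz(c,(222,325),0),'dish',atz(c,(382,192),.02))
E
python3 fit.py
```

```text
s [array([0.6284, 0.2245]), array([0.5564, 0.2184]), array([ 0.6647, -0.2284]), array([ 0.5993, -0.2389])]
c [array([ 0.6073, -0.2402]), array([ 0.6744, -0.2313]), array([0.5683, 0.2163]), array([0.6331, 0.2244])]
ledge [ 0.61601745 -0.00694908  0.09313243] [0.8 2.  2.7 1.3 2.  1.3 2.9 1.3]
tin [0.45906348 0.05954001] [-1.3 -0.1 -1.1  2.4 -1.7 -0.5  1. ]
green [0.61158085 0.05485624] [-1.4 -0.2  0.8 -1.5 -0.7  0.6]
green in ledge 0.0013303831770713134 0.06195007286169248
bottle [ 0.39950183 -0.4723302   0.        ] cup [ 0.4129815  -0.30186991  0.        ] dish [0.44358746 0.30103731 0.02      ]
```

Request:
send_rows:
  targets:
    - {"delta_pos": [-0.015, -0.015, 0], "turn": -0.03}
    - {"delta_pos": [-0.045, -0.045, 0], "turn": -0.08}
    - {"delta_pos": [-0.08, -0.08, 0], "turn": -0.14}
    - {"delta_pos": [-0.115, -0.115, 0], "turn": -0.2}
    - {"delta_pos": [-0.15, -0.15, 0], "turn": -0.26}
    - {"delta_pos": [-0.185, -0.185, 0], "turn": -0.31}
    - {"delta_pos": [-0.22, -0.22, 0], "turn": -0.35}
    - {"delta_pos": [-0.255, -0.255, 0], "turn": -0.37}
    - {"delta_pos": [-0.285, -0.285, 0], "turn": -0.37}
    - {"delta_pos": [-0.3, -0.3, 0], "turn": -0.37}
  jaw: 1

```text
time: 1.1
position: [0.3987, 0.1901, 0.2223]
tcp_rot: [[-1.0, 0.006, 0.0], [0.006, 1.0, -0.001], [-0.0, -0.001, -1.0]]
wrist_force: [0.2, 0.5, 0.6]
width: 0.087
```

Run:
```python
from h import *
s=arm.sense(); print(s['time'],s['position'],s['tcp_rot'])
tin=np.array([.459,.0595,.22]); print('delta tool',s['tcp_rot'].T@(tin-s['position']))
c,sd=load('scene0'),load('side0')
for z in(.02,.03): print(z,'big',atz(c,(286.6,230),z),atz(sd,(390,302),z),'small side',atz(sd,(350,361),z))
d=snap('wrist','w0'); print(ray(d,(320,240)))
```

```text
1.1 [0.39866455 0.19008575 0.22233811] [[-9.99979112e-01  6.46152109e-03  1.54541996e-04]
 [ 6.46138480e-03  9.99978749e-01 -8.66728675e-04]
 [-1.60139098e-04 -8.65712016e-04 -9.99999612e-01]]
delta tool [-0.06117758 -0.1301911   0.00246062]
0.02 big [0.33474439 0.01916806 0.02      ] [ 0.34958409 -0.00894143  0.02      ] small side [0.39660171 0.14768563 0.02      ]
0.03 big [0.34292209 0.01019936 0.03      ] [ 0.34911002 -0.00051978  0.03      ] small side [0.39546037 0.15388444 0.03      ]
(array([0.3228752 , 0.19169536, 0.38451254]), array([ 0.26264699, -0.02851498, -0.96491715]))
```

Request:
send_rows:
  targets:
    - {"delta_pos": [-0.01, -0.02, 0], "turn": 0}
    - {"delta_pos": [-0.025, -0.055, 0], "turn": 0}
    - {"delta_pos": [-0.04, -0.09, 0], "turn": 0}
    - {"delta_pos": [-0.055, -0.118, 0], "turn": 0}
    - {"delta_pos": [-0.061, -0.13, 0], "turn": 0}
    - {"delta_pos": [-0.061, -0.13, 0], "turn": 0}
    - {"delta_pos": [-0.061, -0.13, 0], "turn": 0}
    - {"delta_pos": [-0.061, -0.13, 0], "turn": 0}
    - {"delta_pos": [-0.061, -0.13, 0], "turn": 0}
    - {"delta_pos": [-0.061, -0.13, 0], "turn": 0}

```text
time: 2.15
position: [0.4582, 0.0636, 0.2226]
tcp_rot: [[-1.0, 0.002, 0.0], [0.002, 1.0, 0.0], [-0.0, 0.0, -1.0]]
wrist_force: [0.3, -0.7, -0.6]
width: 0.0872
```

Run:
```python
from h import *
s=arm.sense(); print(s['time'],s['position'])
d=snap('wrist','w1'); c,_=ray(d,(320,240))
hsv=cv2.cvtColor(d['image'],cv2.COLOR_RGB2HSV)
m=(((hsv[...,0]<6)|(hsv[...,0]>174))&(hsv[...,1]>170)&(hsv[...,2]>80)).astype(np.uint8)
n,l,st,ce=cv2.connectedComponentsWithStats(m)
for i in range(1,n):
    if st[i,4]>200: print(st[i],ce[i],atz(d,ce[i],.084))
x=np.array([.459,.0595]); th=np.linspace(0,6.28,40)
im=d['image'][:,:,::-1].copy()
P=proj(d,np.c_[x[0]+.03*np.cos(th),x[1]+.03*np.sin(th),0*th+.084]); cv2.polylines(im,[P.astype(np.int32)],True,(255,255,0),1)
cv2.imwrite('pics/w1o.png',im)
```

```text
2.15 [0.45819413 0.06362563 0.22258162]
[ 228   62   85   90 5999] [270.38039673 106.87214536] [0.34991464 0.01661539 0.084     ]
[ 386  144   41   40 1303] [406.22716807 163.41212586] [0.39571533 0.13203707 0.084     ]
[ 294  204   61   62 3001] [324.12362546 234.56647784] [0.45914312 0.06039079 0.084     ]
```

View pics/w1o.png

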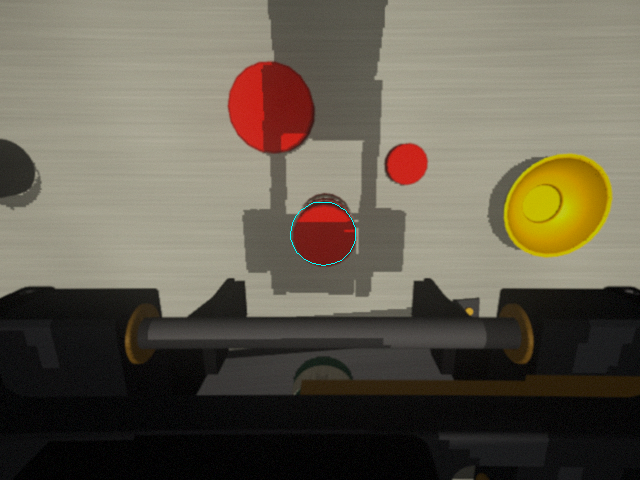

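The overlay shows the predicted lid circle lying on the red lid at (324,235). Both measurements agree at (0.459, 0.060), and the fingers will miss the loose caps. Descending now.

Request:
send_rows:
  targets:
    - {"delta_pos": [-0.001, -0.0035, 0.01], "turn": 0}
    - {"delta_pos": [-0.001, -0.0035, 0.035], "turn": 0}
    - {"delta_pos": [-0.001, -0.0035, 0.065], "turn": 0}
    - {"delta_pos": [-0.001, -0.0035, 0.095], "turn": 0}
    - {"delta_pos": [-0.001, -0.0035, 0.125], "turn": 0}
    - {"delta_pos": [-0.001, -0.0035, 0.15], "turn": 0}
    - {"delta_pos": [-0.001, -0.0035, 0.17], "turn": 0}
    - {"delta_pos": [-0.001, -0.0035, 0.183], "turn": 0}
    - {"delta_pos": [-0.001, -0.0035, 0.19], "turn": 0}
    - {"delta_pos": [-0.001, -0.0035, 0.19], "turn": 0}

```text
time: 3.2
position: [0.4588, 0.0592, 0.0318]
tcp_rot: [[-1.0, 0.004, -0.002], [0.004, 1.0, 0.0], [0.002, 0.0, -1.0]]
wrist_force: [-1.0, -0.8, -0.2]
width: 0.087
```

Request:
send_rows:
  targets:
    - {"delta_pos": [0, 0, 0.003], "turn": 0}
    - {"delta_pos": [0, 0, 0.006], "turn": 0}
    - {"delta_pos": [0, 0, 0.009], "turn": 0}
    - {"delta_pos": [0, 0, 0.011], "turn": 0}
    - {"delta_pos": [0, 0, 0.011], "turn": 0}
    - {"delta_pos": [0, 0, 0.011], "turn": 0}
    - {"delta_pos": [0, 0, 0.011], "turn": 0}
    - {"delta_pos": [0, 0, 0.011], "turn": 0}
    - {"delta_pos": [0, 0, 0.011], "turn": 0}
    - {"delta_pos": [0, 0, 0.011], "turn": 0}

```text
time: 4.2
position: [0.4595, 0.0593, 0.0216]
tcp_rot: [[-1.0, 0.004, 0.0], [0.004, 1.0, -0.0], [-0.0, -0.0, -1.0]]
wrist_force: [0.1, -0.3, 1.1]
width: 0.087
```

Request:
send_rows:
  targets:
    - {"delta_pos": [0, 0, 0], "turn": 0}
    - {"delta_pos": [0, 0, 0], "turn": 0}
    - {"delta_pos": [0, 0, 0], "turn": 0}
    - {"delta_pos": [0, 0, 0], "turn": 0}
    - {"delta_pos": [0, 0, 0], "turn": 0}
    - {"delta_pos": [0, 0, 0], "turn": 0}
    - {"delta_pos": [0, 0, 0], "turn": 0}
    - {"delta_pos": [0, 0, 0], "turn": 0}
    - {"delta_pos": [0, 0, 0], "turn": 0}
    - {"delta_pos": [0, 0, 0], "turn": 0}
  jaw: -1
  newtons: 20

```text
time: 5.2
position: [0.4594, 0.0593, 0.0215]
tcp_rot: [[-1.0, 0.004, -0.0], [0.004, 1.0, 0.0], [0.0, 0.0, -1.0]]
wrist_force: [0.5, -0.7, 0.4]
width: 0.0597
```

Request:
send_rows:
  targets:
    - {"delta_pos": [0, 0, -0.004], "turn": 0}
    - {"delta_pos": [0, 0, -0.012], "turn": 0}
    - {"delta_pos": [0, 0, -0.025], "turn": 0}
    - {"delta_pos": [0, 0, -0.04], "turn": 0}
    - {"delta_pos": [0, 0, -0.06], "turn": 0}
    - {"delta_pos": [0, 0, -0.08], "turn": 0}
    - {"delta_pos": [0, 0, -0.1], "turn": 0}
    - {"delta_pos": [0, 0, -0.115], "turn": 0}
    - {"delta_pos": [0, 0, -0.125], "turn": 0}
    - {"delta_pos": [0, 0, -0.13], "turn": 0}

```text
time: 6.2
position: [0.4601, 0.0592, 0.1532]
tcp_rot: [[-1.0, 0.004, 0.002], [0.004, 1.0, -0.0], [-0.002, -0.0, -1.0]]
wrist_force: [-0.4, 0.3, -2.9]
width: 0.0595
```

Request:
send_rows:
  targets:
    - {"delta_pos": [-0.002, -0.008, 0], "turn": 0}
    - {"delta_pos": [-0.008, -0.025, 0], "turn": 0}
    - {"delta_pos": [-0.02, -0.045, 0], "turn": 0}
    - {"delta_pos": [-0.037, -0.068, 0], "turn": 0}
    - {"delta_pos": [-0.057, -0.092, 0], "turn": 0}
    - {"delta_pos": [-0.077, -0.115, 0], "turn": 0}
    - {"delta_pos": [-0.097, -0.133, 0], "turn": 0}
    - {"delta_pos": [-0.115, -0.146, 0], "turn": 0}
    - {"delta_pos": [-0.13, -0.153, 0], "turn": 0}
    - {"delta_pos": [-0.143, -0.155, 0], "turn": 0}

```text
time: 7.2
position: [0.6017, -0.098, 0.1498]
tcp_rot: [[-1.0, 0.005, -0.002], [0.005, 1.0, 0.0], [0.002, 0.0, -1.0]]
wrist_force: [-0.1, 0.4, -1.4]
width: 0.0597
```

Request:
send_rows:
  targets:
    - {"delta_pos": [-0.01, 0, 0], "turn": 0}
    - {"delta_pos": [-0.017, 0, 0], "turn": 0}
    - {"delta_pos": [-0.021, 0, 0], "turn": 0}
    - {"delta_pos": [-0.022, 0, 0], "turn": 0}
    - {"delta_pos": [-0.022, 0, 0], "turn": 0}
    - {"delta_pos": [-0.022, 0, 0], "turn": 0}
    - {"delta_pos": [-0.022, 0, 0], "turn": 0}
    - {"delta_pos": [-0.022, 0, 0], "turn": 0}
    - {"delta_pos": [-0.022, 0, 0], "turn": 0}
    - {"delta_pos": [-0.022, 0, 0], "turn": 0}

```text
time: 8.2
position: [0.6238, -0.0964, 0.1516]
tcp_rot: [[-1.0, 0.004, 0.0], [0.004, 1.0, -0.0], [-0.0, -0.0, -1.0]]
wrist_force: [-0.2, -0.0, -2.0]
width: 0.0594
```

Run:
```python
from h import *
s=arm.sense(); print(s['time'],s['position'],s['width'])
ims=[]
p=s['position']; th=np.linspace(0,6.28,60)
a=.0931; cl=np.array([[.616-t*np.sin(a),-.007+t*np.cos(a),.09] for t in(-.23,.23)])
co=np.array([[.616+u*np.cos(a)-t*np.sin(a),-.007+u*np.sin(a)+t*np.cos(a),.09] for u,t in((.035,.23),(-.035,.23),(-.035,-.23),(.035,-.23))])
for n in('scene','side'):
    d=snap(n,n+'1'); im=d['image'][:,:,::-1].copy(); im=cv2.resize(im,None,fx=3,fy=3,interpolation=3)
    cv2.polylines(im,[(proj(d,co)*3).astype(np.int32)],True,(255,255,0),1)
    for z in(.0,.084):
        P=proj(d,np.c_[p[0]+.03*np.cos(th),p[1]+.03*np.sin(th),0*th+p[2]-.0215+z]); cv2.polylines(im,[(P*3).astype(np.int32)],True,(0,255,255),1)
    q=proj(d,[[p[0],p[1],.12]])[0]*3; x,y=int(q[0]),int(q[1])
    ims.append(im[max(0,y-290):y+290,max(0,x-200):x+200])
h=min(i.shape[0] for i in ims)
cv2.imwrite('pics/c1.png',np.hstack([i[:h] for i in ims]))
```

```text
8.2 [ 0.62380687 -0.09635906  0.15160104] 0.05935885152168056
```

View pics/c1.png

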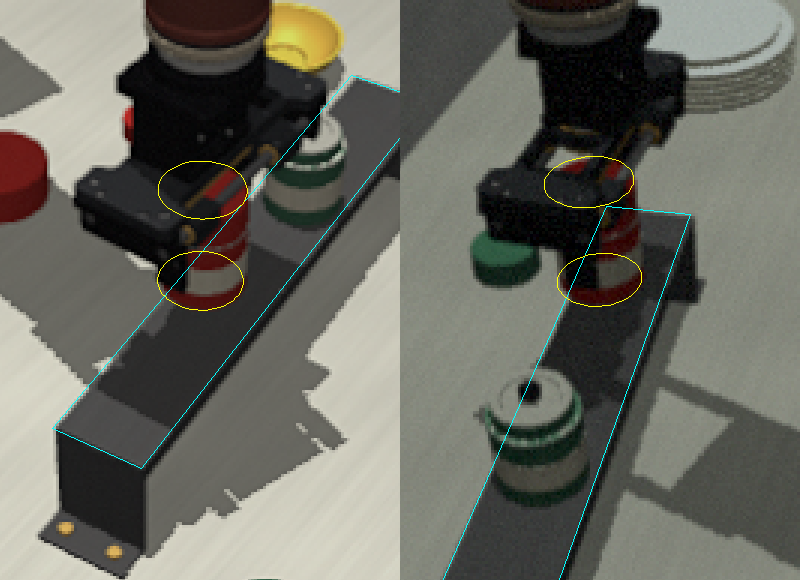

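The ledge overlay fits in both views, and the tin overlay fits within 1–2 px (≤4 mm). The tin sits over the centre line with the lid still seated. Lowering now.

Request:
send_rows:
  targets:
    - {"delta_pos": [0, 0, 0.004], "turn": 0}
    - {"delta_pos": [0, 0, 0.01], "turn": 0}
    - {"delta_pos": [0, 0, 0.017], "turn": 0}
    - {"delta_pos": [0, 0, 0.024], "turn": 0}
    - {"delta_pos": [0, 0, 0.03], "turn": 0}
    - {"delta_pos": [0, 0, 0.034], "turn": 0}
    - {"delta_pos": [0, 0, 0.036], "turn": 0}
    - {"delta_pos": [0, 0, 0.036], "turn": 0}
    - {"delta_pos": [0, 0, 0.036], "turn": 0}
    - {"delta_pos": [0, 0, 0.036], "turn": 0}

```text
time: 9.3
position: [0.6242, -0.0965, 0.116]
tcp_rot: [[-1.0, 0.004, 0.001], [0.004, 1.0, -0.0], [-0.001, -0.0, -1.0]]
wrist_force: [-0.0, -0.3, -1.8]
width: 0.0592
```

Request:
send_rows:
  targets:
    - {"delta_pos": [0, 0, 0.0005], "turn": 0}
    - {"delta_pos": [0, 0, 0.001], "turn": 0}
    - {"delta_pos": [0, 0, 0.0015], "turn": 0}
    - {"delta_pos": [0, 0, 0.002], "turn": 0}
    - {"delta_pos": [0, 0, 0.002], "turn": 0}
    - {"delta_pos": [0, 0, 0.002], "turn": 0}
    - {"delta_pos": [0, 0, 0.002], "turn": 0}
    - {"delta_pos": [0, 0, 0.002], "turn": 0}
    - {"delta_pos": [0, 0, 0.002], "turn": 0}
    - {"delta_pos": [0, 0, 0.002], "turn": 0}

```text
time: 10.3
position: [0.6239, -0.0963, 0.1135]
tcp_rot: [[-1.0, 0.004, 0.0], [0.004, 1.0, 0.0], [-0.0, 0.0, -1.0]]
wrist_force: [0.1, -0.1, -2.3]
width: 0.0596
```

Request:
send_rows:
  targets:
    - {"delta_pos": [0, 0, 0.0005], "turn": 0}
    - {"delta_pos": [0, 0, 0.001], "turn": 0}
    - {"delta_pos": [0, 0, 0.0015], "turn": 0}
    - {"delta_pos": [0, 0, 0.0015], "turn": 0}
    - {"delta_pos": [0, 0, 0.0015], "turn": 0}
    - {"delta_pos": [0, 0, 0.0015], "turn": 0}
    - {"delta_pos": [0, 0, 0.0015], "turn": 0}
    - {"delta_pos": [0, 0, 0.0015], "turn": 0}
    - {"delta_pos": [0, 0, 0.0015], "turn": 0}
    - {"delta_pos": [0, 0, 0.0015], "turn": 0}

```text
time: 11.3
position: [0.6239, -0.0964, 0.112]
tcp_rot: [[-1.0, 0.004, 0.0], [0.004, 1.0, -0.0], [-0.0, -0.0, -1.0]]
wrist_force: [0.3, -1.0, -1.8]
width: 0.0595
```

Run:
```python
from h import *
for _ in range(1):
    s=arm.sense(); print(s['time'],s['position'],s['wrist_force'],s['moment'])
```

```text
11.3 [ 0.62386757 -0.09636317  0.11203716] [ 0.32241483 -0.96918303 -1.80945137] [ 0.03276979  0.04337247 -0.0018829 ]
```

Not yet in contact (weight still ≈ 2 N); a little further.

Request:
send_rows:
  targets:
    - {"delta_pos": [0, 0, 0.0005], "turn": 0}
    - {"delta_pos": [0, 0, 0.001], "turn": 0}
    - {"delta_pos": [0, 0, 0.001], "turn": 0}
    - {"delta_pos": [0, 0, 0.001], "turn": 0}
    - {"delta_pos": [0, 0, 0.001], "turn": 0}
    - {"delta_pos": [0, 0, 0.001], "turn": 0}
    - {"delta_pos": [0, 0, 0.001], "turn": 0}
    - {"delta_pos": [0, 0, 0.001], "turn": 0}
    - {"delta_pos": [0, 0, 0.001], "turn": 0}
    - {"delta_pos": [0, 0, 0.001], "turn": 0}

```text
time: 12.3
position: [0.624, -0.0964, 0.1116]
tcp_rot: [[-1.0, 0.004, 0.0], [0.004, 1.0, -0.0], [-0.0, -0.0, -1.0]]
wrist_force: [-3.0, 0.4, 5.0]
width: 0.0595
```

Request:
send_rows:
  targets:
    - {"delta_pos": [0, 0, 0.0005], "turn": 0}
    - {"delta_pos": [0, 0, 0.001], "turn": 0}
    - {"delta_pos": [0, 0, 0.001], "turn": 0}
    - {"delta_pos": [0, 0, 0.001], "turn": 0}
    - {"delta_pos": [0, 0, 0.001], "turn": 0}
    - {"delta_pos": [0, 0, 0.001], "turn": 0}
    - {"delta_pos": [0, 0, 0.001], "turn": 0}
    - {"delta_pos": [0, 0, 0.001], "turn": 0}
    - {"delta_pos": [0, 0, 0.001], "turn": 0}
    - {"delta_pos": [0, 0, 0.001], "turn": 0}

```text
time: 13.3
position: [0.624, -0.0964, 0.1115]
tcp_rot: [[-1.0, 0.004, 0.0], [0.004, 1.0, -0.0], [-0.0, -0.0, -1.0]]
wrist_force: [-6.2, 2.2, 12.0]
width: 0.0597
```

The tin is down, with TCP at 0.1115 as predicted. I'll relax the push, then open.

Request:
send_rows:
  targets:
    - {"delta_pos": [0, 0, -0.0005], "turn": 0}
    - {"delta_pos": [0, 0, -0.001], "turn": 0}
    - {"delta_pos": [0, 0, -0.0015], "turn": 0}
    - {"delta_pos": [0, 0, -0.0015], "turn": 0}
    - {"delta_pos": [0, 0, -0.0015], "turn": 0}
    - {"delta_pos": [0, 0, -0.0015], "turn": 0}
    - {"delta_pos": [0, 0, -0.0015], "turn": 0}
    - {"delta_pos": [0, 0, -0.0015], "turn": 0}
    - {"delta_pos": [0, 0, -0.0015], "turn": 0}
    - {"delta_pos": [0, 0, -0.0015], "turn": 0}

```text
time: 14.3
position: [0.6239, -0.0964, 0.1116]
tcp_rot: [[-1.0, 0.004, 0.0], [0.004, 1.0, -0.0], [-0.0, -0.0, -1.0]]
wrist_force: [-2.4, 1.1, 2.5]
width: 0.0595
```

Request:
send_rows:
  targets:
    - {"delta_pos": [0, 0, 0], "turn": 0}
    - {"delta_pos": [0, 0, 0], "turn": 0}
    - {"delta_pos": [0, 0, 0], "turn": 0}
    - {"delta_pos": [0, 0, 0], "turn": 0}
    - {"delta_pos": [0, 0, 0], "turn": 0}
    - {"delta_pos": [0, 0, 0], "turn": 0}
    - {"delta_pos": [0, 0, 0], "turn": 0}
    - {"delta_pos": [0, 0, 0], "turn": 0}
    - {"delta_pos": [0, 0, 0], "turn": 0}
    - {"delta_pos": [0, 0, 0], "turn": 0}
  jaw: 1

```text
time: 15.3
position: [0.6239, -0.0963, 0.1116]
tcp_rot: [[-1.0, 0.004, 0.0], [0.004, 1.0, -0.0], [-0.0, -0.0, -1.0]]
wrist_force: [-0.4, 0.3, -0.8]
width: 0.0874
```

Run:
```python
from h import *
s=arm.sense(); print(s['time'],s['position'],s['width'],s['wrist_force'])
ims=[]
p=np.array([.624,-.0964]); th=np.linspace(0,6.28,60)
for n in('scene','side'):
    d=snap(n,n+'2'); im=d['image'][:,:,::-1].copy(); im=cv2.resize(im,None,fx=3,fy=3,interpolation=3)
    P=proj(d,np.c_[p[0]+.03*np.cos(th),p[1]+.03*np.sin(th),0*th+.09]); cv2.polylines(im,[(P*3).astype(np.int32)],True,(0,255,255),1)
    q=proj(d,[[p[0],p[1],.12]])[0]*3; x,y=int(q[0]),int(q[1])
    ims.append(im[max(0,y-250):y+200,max(0,x-200):x+200])
h=min(i.shape[0] for i in ims)
cv2.imwrite('pics/c2.png',np.hstack([i[:h] for i in ims]))
```

```text
15.3 [ 0.62387667 -0.09634643  0.11156312] 0.0874479258449323 [-0.38728607  0.34861843 -0.79396359]
```

View pics/c2.png

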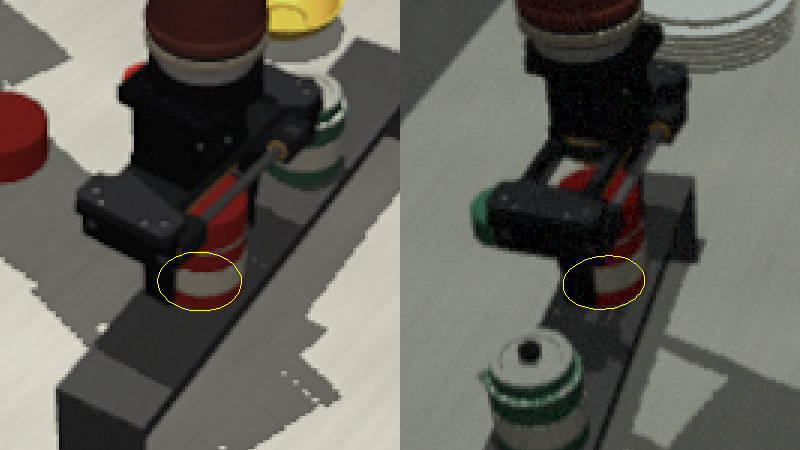

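The tin is released, upright and closed on the ledge, and the predicted base circle sits on the centre line in both views. The green tin has not moved. Raising the open fingers to lid height.

Request:
send_rows:
  targets:
    - {"delta_pos": [0, 0, 0], "turn": 0}
    - {"delta_pos": [0, 0, -0.004], "turn": 0}
    - {"delta_pos": [0, 0, -0.01], "turn": 0}
    - {"delta_pos": [0, 0, -0.017], "turn": 0}
    - {"delta_pos": [0, 0, -0.025], "turn": 0}
    - {"delta_pos": [0, 0, -0.032], "turn": 0}
    - {"delta_pos": [0, 0, -0.038], "turn": 0}
    - {"delta_pos": [0, 0, -0.041], "turn": 0}
    - {"delta_pos": [0, 0, -0.041], "turn": 0}
    - {"delta_pos": [0, 0, -0.041], "turn": 0}

```text
time: 16.4
position: [0.6237, -0.0963, 0.1523]
tcp_rot: [[-1.0, 0.004, -0.0], [0.004, 1.0, 0.0], [0.0, 0.0, -1.0]]
wrist_force: [-0.3, -0.3, -0.2]
width: 0.0871
```

Run:
```python
from h import *
s=arm.sense(); print(s['time'],s['position'],s['width'],s['wrist_force'])
```

```text
16.4 [ 0.62371713 -0.09630558  0.15233362] 0.08711968983737749 [-0.27077892 -0.26444576 -0.24516621]
```

Request:
send_rows:
  targets:
    - {"delta_pos": [0, 0, 0], "turn": 0}
    - {"delta_pos": [0, 0, 0], "turn": 0}
    - {"delta_pos": [0, 0, 0], "turn": 0}
    - {"delta_pos": [0, 0, 0], "turn": 0}
    - {"delta_pos": [0, 0, 0], "turn": 0}
    - {"delta_pos": [0, 0, 0], "turn": 0}
    - {"delta_pos": [0, 0, 0], "turn": 0}
    - {"delta_pos": [0, 0, 0], "turn": 0}
    - {"delta_pos": [0, 0, 0], "turn": 0}
    - {"delta_pos": [0, 0, 0], "turn": 0}
  jaw: -1
  newtons: 12

```text
time: 17.4
position: [0.6239, -0.0963, 0.1525]
tcp_rot: [[-1.0, 0.004, 0.0], [0.004, 1.0, -0.0], [-0.0, -0.0, -1.0]]
wrist_force: [-0.7, -0.0, -0.5]
width: 0.059
```

Request:
send_rows:
  targets:
    - {"delta_pos": [0, 0, -0.001], "turn": 0}
    - {"delta_pos": [0, 0, -0.003], "turn": 0}
    - {"delta_pos": [0, 0, -0.005], "turn": 0}
    - {"delta_pos": [0, 0, -0.008], "turn": 0}
    - {"delta_pos": [0, 0, -0.011], "turn": 0}
    - {"delta_pos": [0, 0, -0.014], "turn": 0}
    - {"delta_pos": [0, 0, -0.017], "turn": 0}
    - {"delta_pos": [0, 0, -0.02], "turn": 0}
    - {"delta_pos": [0, 0, -0.023], "turn": 0}
    - {"delta_pos": [0, 0, -0.026], "turn": 0}

```text
time: 18.4
position: [0.6239, -0.0964, 0.1788]
tcp_rot: [[-1.0, 0.004, -0.0], [0.004, 1.0, -0.0], [0.0, -0.0, -1.0]]
wrist_force: [-0.6, 0.2, -0.4]
width: 0.0591
```

Request:
send_rows:
  targets:
    - {"delta_pos": [0, 0, -0.005], "turn": 0}
    - {"delta_pos": [0, 0, -0.012], "turn": 0}
    - {"delta_pos": [0, 0, -0.021], "turn": 0}
    - {"delta_pos": [0, 0, -0.031], "turn": 0}
    - {"delta_pos": [0, 0, -0.042], "turn": 0}
    - {"delta_pos": [0, 0, -0.053], "turn": 0}
    - {"delta_pos": [0, 0, -0.062], "turn": 0}
    - {"delta_pos": [0, 0, -0.069], "turn": 0}
    - {"delta_pos": [0, 0, -0.073], "turn": 0}
    - {"delta_pos": [0, 0, -0.074], "turn": 0}

```text
time: 19.4
position: [0.6241, -0.0964, 0.2531]
tcp_rot: [[-1.0, 0.004, 0.001], [0.004, 1.0, -0.0], [-0.001, -0.0, -1.0]]
wrist_force: [0.8, -0.2, -0.3]
width: 0.0588
```

Request:
send_rows:
  targets:
    - {"delta_pos": [0, 0, 0], "turn": 0}
    - {"delta_pos": [0, 0, 0], "turn": 0}
    - {"delta_pos": [0, 0, 0], "turn": 0}
    - {"delta_pos": [0, 0, 0], "turn": 0}
    - {"delta_pos": [0, 0, 0], "turn": 0}
    - {"delta_pos": [0, 0, 0], "turn": 0}
    - {"delta_pos": [0, 0, 0], "turn": 0}
    - {"delta_pos": [0, 0, 0], "turn": 0}
    - {"delta_pos": [0, 0, 0], "turn": 0}
    - {"delta_pos": [0, 0, 0], "turn": 0}

```text
time: 20.4
position: [0.6239, -0.0963, 0.2526]
tcp_rot: [[-1.0, 0.004, 0.0], [0.004, 1.0, -0.0], [-0.0, -0.0, -1.0]]
wrist_force: [0.0, 0.2, -0.4]
width: 0.059
```

Run:
```python
from h import *
s=arm.sense(); print(s['time'],s['position'],s['width'],s['wrist_force'])
ims=[]
for n in('scene','side'):
    d=snap(n,n+'3'); im=cv2.resize(d['image'][:,:,::-1],None,fx=3,fy=3,interpolation=3)
    q=proj(d,[[.624,-.096,.16]])[0]*3; x,y=int(q[0]),int(q[1])
    ims.append(im[max(0,y-250):y+250,max(0,x-200):x+200])
h=min(i.shape[0] for i in ims)
cv2.imwrite('pics/c3.png',np.hstack([i[:h] for i in ims]))
```

```text
20.4 [ 0.62388778 -0.09634448  0.25255156] 0.05900121286091529 [ 0.04730261  0.20229491 -0.36180093]
```

View pics/c3.png

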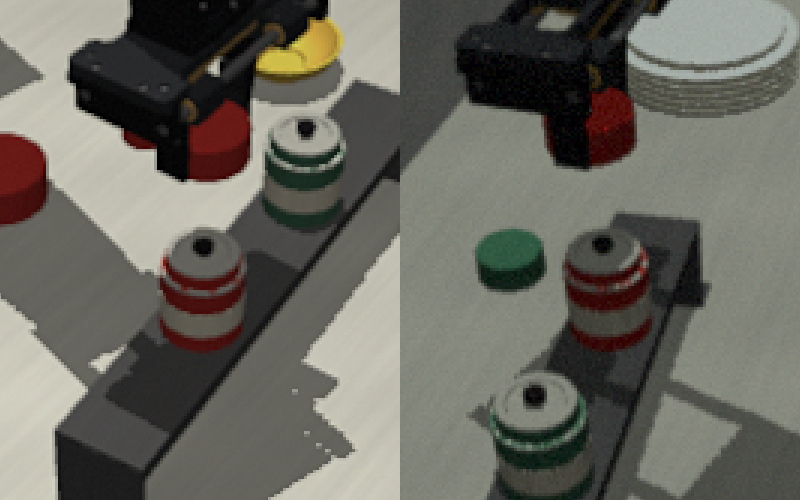

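Both views show the outer lid gripped level, about 10 cm above the tin: scene (218,140), side (592,127). The tin stands on the ledge with the inner lid and knob seated at scene (203,247), and the green tin is in place.

```bash
python3 -c "
from bench import arm
print(arm.hand_in())"
```

```text
the job is handed in; nothing more can be done
None
```

The red tin is standing on the free part of the ledge, about 15 cm along from the green tin, and I've handed the job in at about 20 s. The arm is still holding its outer lid level about 100 mm above the seat; no verdict was reported.

- **Placing:** I carried the tin closed, lowered it until the wrist force showed contact, eased off the push and opened the fingers. In both camera views its base lay on the ledge's centre line, within a few millimetres.
- **Lid:** I raised the open fingers straight up and gripped only the outer lid. The last reading shows a 59 mm opening, against a 60 mm lid.
- **Final pictures:** The inner lid is seated in the neck, the tin is upright, and the green tin is where it started. The dish is visible and looks unmoved. The bottle and cup were outside these last crops, but the arm never went near them.
- **Small disagreement:** Before lowering, the predicted and seen tin outlines differed by 1–2 pixels (up to about 4 mm). That is well inside the 12 mm allowed.

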